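# Power and raise the camper's telescopic lamp

### The arm

A 7-joint arm with a two-finger parallel gripper is mounted at the origin on the work surface. World frame = base frame: x ahead of the robot, y to its left, z up, the work surface at z = 0. Lengths are in m, angles in degrees, forces in N, time in s.
With the tool pointing down it reaches from about 0.35 to 0.9 m from the base axis. Payload 7.2 kg.
Tool frame: the origin (TCP) lies between the finger pads; the fingertips stand env.tip_extent ahead of it and the grasp point (between the pads) lies 3 mm ahead of it (env.tip_extent is the distance from the TCP to the fingertips, in m); z points along the fingers, y is the direction in which the jaws open and shut (so a half turn about z gives the same grasp; the last joint's range is limited). The gripper opens to 85 mm and grips with 20 to 120 N. Pads are 22 mm wide; open, the fingers measure 114 mm over their backs; the gripper's body (76 mm by 85 mm) begins 54 mm behind the grasp point. The pads swing forward as they close: fully open they stand 13 mm farther back than shut.
Start: joints at [-77.074, 23.554, -0.728, 91.456, 0.321, 64.991, -4.71], TCP at [0.181, 0.598, 0.253] pointing down, gripper open.
Joint ranges: [-169.25, 169.25], [-16.82, 113.86], [-84.01, 82.57], [7.8, 145.47], [-59.2, 239.2], [7.22, 106.19], [-163.78, 163.78]. Speed limits (degrees/s): [136.94, 136.94, 172.46, 172.46, 180, 180, 180].

### API

Orientations are given as [roll, pitch, yaw] about the fixed x, y, z axes, in that order (R = Rz(yaw) Ry(pitch) Rx(roll)).
In Python, from plant import env, vision, workorder gives the robot as it stands.
- The arm moves only by the shell command python3 -m handwheel 'ROWS' [FORCE]. ROWS is JSON, a list that holds one entry, the list of rows, each a list of 7 numbers: the shift along the tool's x, y, z in units of 0.02 m (1.0 is 0.02 m), then the turn, a rotation vector about the tool's x, y, z in units of 45 degrees (1.0 is 45 degrees), then the opening, from 0 (shut) to 1 (fully open). A call has 1 to 10 rows; each row shifts and turns the pose as measured when the row begins, along the tool's axes as they then stand; what a row does not reach is not made up. A row lasts 1/10 s, in which the tool goes at most 50 mm and 8.59 degrees, less where a joint would pass 70% of its speed; a pose out of reach is approached as far as the arm can. A call with a number of a shift or a turn outside -1 to 1 is refused whole. A call with a gripper value outside its range is refused whole. The fingers move at their own pace and stop on an object; FORCE is the grip in N (left out, the last holds). Time passes only in rows, so rows that do not move let the fingers close. It gives the time, the measured TCP pose, the force and the opening at its end, in the units of the state.
- env.read_state(): the state, without advancing time (a new reading comes with each control period).
- vision.capture(name): name is "scene" or "top" or "wrist"; returns the picture (400x640x3 uint8, red, green, blue); there is no depth.
- vision.camera_model(name): a dict with "K" (3x3 intrinsics, pixels), "R" (3x3) and "t" (3): a world point X has camera coordinates R X + t. Camera axes: x right, y down, z forward; pixel columns grow to the right and rows downward; lengths in m; the calibration is good to about 2 mm. A picture is of the moment at which its call begins: read the wrist's pose just before it. camera_model takes no time and is no camera call; for the wrist camera it gives the pose at the moment of the call.
- workorder.hand_in(): hands the job in, once; it reports no verdict.
The state is a dict: "t": time; "qpos": joint angles; "joint_velocities": joint speeds; "effort": joint torques, N m; "eef_pos": TCP position; "tcp_rot": TCP orientation; "contact_force": force on the tool from outside, world axes, zero at the start; "ft_torque": the same for the moment, N m; "width": finger opening in m.
Only numpy, scipy, OpenCV 4.12 (cv2) and the standard library are available. Lean on these libraries where they do the work, as an engineer would, in place of code of your own. Each camera call takes 0.05 s, during which the arm holds its last target. There are 200 camera calls.

### The job

Fit the yellow battery block into the open bay of the white lamp base and press it down until its top is flush with the base. Then squeeze in the red release button on the side of the black lamp head, pull the head straight up past its first stop to its second stop (fully extended), and finish still gripping the head and holding it up there, because the mast sinks when let go. Leave the pan, bowls, tin, tongs and mug where they are.

Things in the scene. Friction and masses are not known exactly. Their poses are not given: they have to be found in the camera images.
- lamp: Lamp base, a white block 120 (x) x 220 (y) x 62 mm (z), fixed to the counter; origin at the centre of its underside. At local (0, -55 mm) the battery bay opens in the top face; at local (0, +55 mm) stands the telescopic mast on a round black collar (diameter 38, top 74 mm above the counter). The orange stripe crosses the top between the two.
- bay (a point): Centre of the bay's mouth, level with the base's top face (62 mm above the counter), axes as the base. The bay is a rectangular recess 41 (x) x 69 (y) mm with a 3 mm chamfer, 50 mm deep: a 36 x 64 x 50 mm block ends flush. In its floor stands a stiff copper contact 18 x 34 mm that first sticks up 16 mm, so a block just dropped in stands about 16 mm proud; pressing down with more than 6 N (about 10 N) pushes the contact down into the floor, and it stays down.
- battery: Yellow battery block with a dark band, loose, 36 (x) x 64 (y) x 50 mm (z), 0.18 to 0.29 kg, upright on the counter; origin at the centre of its underside. It fits the bay with its long side along the base's y axis, either way round.
- battery_top (a point): Centre of the battery block's top face.
- head (a point): Centre of the top face of the black lamp head, axes as the base. The head is a block 36 (x) x 40 (y) x 50 mm (z, downwards from here); mast shut, it spans 75 to 125 mm above the counter. An LED light bar, 24 mm wide in y and 16 mm high, sticks out of it to x = +-92 mm, 22 to 38 mm below the head's top. The +y and -y faces are free for the fingers.
- button_face (a point): Centre of the outer face of the red release button on the head's +y side, 26 mm below the head's top and 5 mm proud of the head's face. The button is 14 mm wide (x) and 26 mm high (z). Gripping the head across y (45 mm over the button, 40 mm with it pressed) with the pads over the button pushes it in, against a spring of 3 to 8 N.
- button (a joint): Release button, m: 0 out, 0.005 pressed level with the head's face. Pressed less than about 0.003 it locks the mast at the shut position and again at the first stop; pressed further, the mast slides freely.
- mast (a joint): Mast extension, m, straight up: 0 shut, about 0.062 first stop (where it catches if the button is let out on the way), 0.130 second stop and hard end of travel. Moving it takes about 4 N (0.3 kg and light friction); let go above the first stop it sinks back to about 0.07.
- pan: Aluminium frying pan, 200 mm across, 42 mm high, black handle towards its own -y, 247 mm out from its centre; origin under the centre. Leave alone.
- bowl_a: Lilac hard plastic bowl, 124 mm across, 52 mm high; origin under the centre. Leave alone.
- bowl_b: Second lilac bowl, same size. Leave alone.
- tin: Round blue tin with a steel clip-on lid and two brass catches, 104 mm across, 66 mm high; origin under the centre. Leave alone.
- tongs: Steel tongs lying along their own x, 245 mm long, up to 60 mm wide, 18 mm high; origin under the middle. Leave alone.
- mug: White mug, 80 mm across, 85 mm high, handle at its own +y; origin under the centre. Leave alone.
Mind the look-alikes: they are no part of the job. Of the things shaped like the battery, the yellow one is meant.

How it is judged (in metres and radians):
On the way, in this order (a step that is already met when the one before it is completed fails the run):
1. the battery block is pressed flush into the bay, mast still shut (z of battery_top in the frame of bay between -0.004 and 0.003 m and horizontal distance between battery_top and bay below 0.005 m and angle between battery's own z axis and vertical below 0.08 rad and value of joint mast below 0.01 m), for 0.2 s.
2. the release button is squeezed in with the mast still low (value of joint button above 0.0035 m and value of joint mast below 0.05 m), for 0.05 s.
At the end, for the whole second after the job is handed in: The battery top is within 3 mm of flush (4 mm below), within 5 mm of the bay's centre and level within 0.08 rad; the mast is out to its second stop (over 124 of 130 mm) and the fingers still hold the head there (over 2 N of contact) (z of battery_top in the frame of bay between -0.004 and 0.003 m and horizontal distance between battery_top and bay below 0.005 m and angle between battery's own z axis and vertical below 0.08 rad and value of joint mast above 0.124 m and contact force between the fingers and lamp above 2 N); the arm keeps its last pose, push and grip.
It fails at once if a bystander (pan, bowls, tin, tongs, mug) is shifted by more than 25 mm (distance of any of pan, bowl_a, bowl_b, tin, tongs, mug from where it was at the start of the episode above 0.025 m).
It also fails if it takes over 54 s, if anything falls off the work surface, if the arm or the gripper's body presses on something with over 40 N, if the wrist force passes 120 N, or if a joint passes its speed limit or range.

## Working session

There is one attempt and no reset: what is moved stays moved. The work goes in short steps, Python scripts to look and compute and a shell command to move; the robot and the scene stay as the last step left them, time stands still between calls to the robot, and variables do not carry over. Pictures are saved under pics/ and viewed, about 8 in all and at most 12, crops included, and the job is handed in when it is done.

```bash
ls; mkdir -p pics; python3 - <<'E'
from plant import env, vision
import cv2
s=env.read_state();print(s['t'],s['eef_pos'],s['tcp_rot'],s['width'],env.tip_extent)
for n in("top","scene"):
    cv2.imwrite(f"pics/{n}0.png",vision.capture(n)[:,:,::-1]); m=vision.camera_model(n);print(n,m)
E
```

```text
pics
0.0 [0.18090035 0.59776757 0.25241767] [-1.79905750e+02  6.38180473e-03  1.63167255e+02] 0.08534859417352454 0.022
top {'K': array([[395.03027646,   0.        , 321.41312182],
       [  0.        , 395.03027646, 196.50386925],
       [  0.        ,   0.        ,   1.        ]]), 'R': array([[-1.97074101e-02, -9.99800175e-01, -3.35090810e-03],
       [-9.89806090e-01,  1.99830282e-02, -1.41012707e-01],
       [ 1.41051490e-01,  5.37754004e-04, -9.90002115e-01]]), 't': array([0.00944952, 0.58277698, 1.16065761])}
scene {'K': array([[364.00717661,   0.        , 314.21064167],
       [  0.        , 364.00717661, 198.94380882],
       [  0.        ,   0.        ,   1.        ]]), 'R': array([[-0.4237619 ,  0.90574967, -0.00658619],
       [ 0.7239363 ,  0.33431112, -0.60345034],
       [-0.54437311, -0.26048725, -0.79737338]]), 't': array([ 0.2530808 , -0.34130571,  1.49568129])}
```

View pics/top0.png

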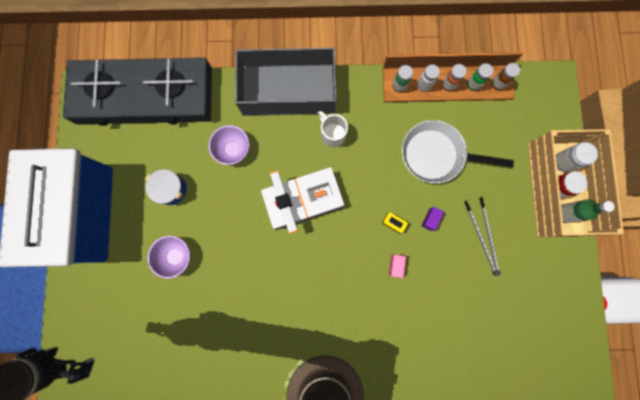

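View pics/scene0.png

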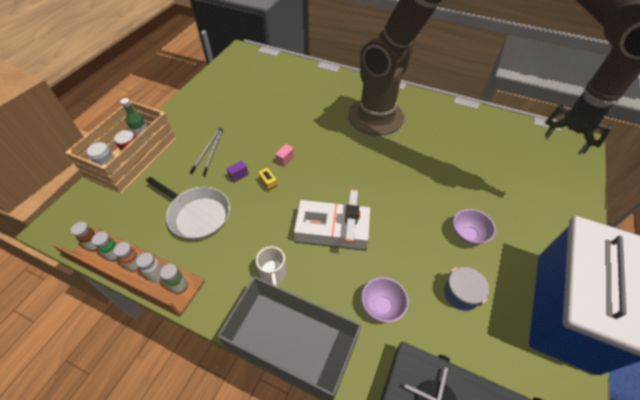

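Candidates in the top view: yellow block (396,223), purple (433,219) and pink (398,266). I choose the yellow one with the dark band. The lamp is at (303,198), with the bay towards (320,192) and the head at (283,201). I'll check this in a close crop.

```bash
cat > h.py <<'E'
import numpy as np, cv2
from plant import env, vision
def unproj(m,px,z):
    px=np.atleast_2d(np.asarray(px,float)); d=np.c_[px,np.ones(len(px))]@np.linalg.inv(m['K']).T@m['R']
    c=-m['R'].T@m['t']; return c+d*((z-c[2])/d[:,2])[:,None]
def proj(m,X):
    p=(np.atleast_2d(X)@m['R'].T+m['t'])@m['K'].T; return p[:,:2]/p[:,2:]
def box(cx,cy,yaw,sx,sy,z):
    a=np.radians(yaw);P=np.array([[1,1],[-1,1],[-1,-1],[1,-1]])*[sx/2,sy/2]
    P=P@np.array([[np.cos(a),np.sin(a)],[-np.sin(a),np.cos(a)]])+[cx,cy]
    return np.c_[P,np.full(4,z)]
def snap(n,f):
    m=vision.camera_model(n); im=vision.capture(n)[:,:,::-1].copy(); cv2.imwrite(f"pics/{f}.png",im); return im,m
E
python3 - <<'E'
from h import *
m=vision.camera_model("top"); im=cv2.imread("pics/top0.png")
crop=cv2.resize(im[150:290,250:450],None,fx=4,fy=4,interpolation=cv2.INTER_CUBIC); cv2.imwrite("pics/crop0.png",crop)
hsv=cv2.cvtColor(im,cv2.COLOR_BGR2HSV)
y=cv2.inRange(hsv,(20,150,120),(32,255,255)); y[:205]=0;y[240:]=0;y[:,:380]=0;y[:,412:]=0
r=cv2.minAreaRect(np.argwhere(y)[:,::-1].astype(np.float32)); print('yellow',r,unproj(m,cv2.boxPoints(r),.05),unproj(m,r[0],.045))
w=((hsv[...,1]<60)&(hsv[...,2]>150)).astype(np.uint8); w[:160]=0;w[235:]=0;w[:,:255]=0;w[:,355:]=0
r=cv2.minAreaRect(np.argwhere(w)[:,::-1].astype(np.float32)); print('white',r,unproj(m,cv2.boxPoints(r),.06))
E
```

```text
yellow ((394.8467102050781, 221.15187072753906), (25.800870895385742, 22.535614013671875), 15.5241117477417) [[ 0.4815112  -0.17330937  0.05      ]
 [ 0.54632266 -0.19407173  0.05      ]
 [ 0.52399379 -0.26769789  0.05      ]
 [ 0.45952609 -0.24642654  0.05      ]] [[ 0.50307747 -0.22130591  0.045     ]]
white ((301.3000183105469, 195.40000915527344), (60.399497985839844, 74.94596862792969), 71.56504821777344) [[ 0.63869123  0.19338917  0.06      ]
 [ 0.7075698  -0.02259892  0.06      ]
 [ 0.5314882  -0.07563813  0.06      ]
 [ 0.46540286  0.1363286   0.06      ]]
```

View pics/crop0.png

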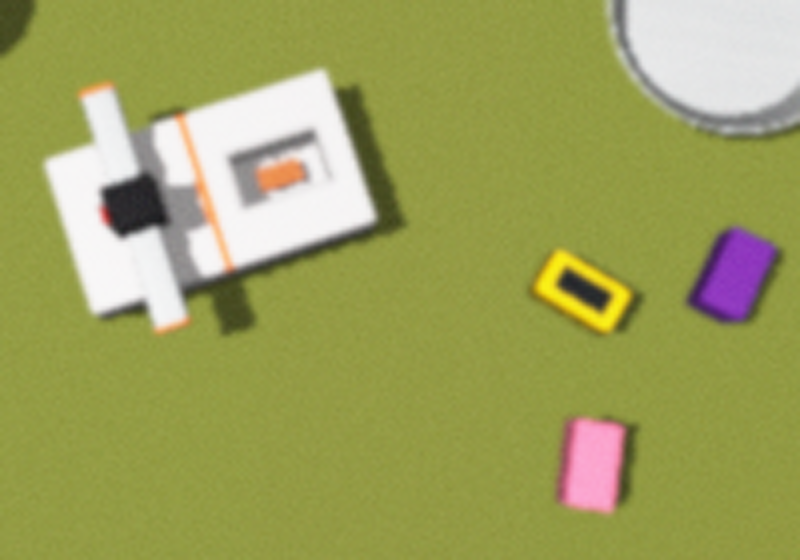

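The crop confirms the yellow block with its dark band, with top corners near (562,250), (633,292), (608,332) and (535,288). The lamp's top corners are (45,160), (325,70), (375,222) and (97,315), and the red button is on the head's left side, so lamp +y points left in the image.

```bash
python3 - <<'E'
from h import *
m=vision.camera_model("top"); f=lambda P:np.array(P)/4+[250-.375,150-.375]
for n,P,z in(('bat',[(562,250),(633,292),(608,332),(535,288)],.05),('base',[(45,160),(325,70),(375,221),(97,314)],.062),('bay',[(230,155),(315,130),(330,185),(243,207)],.062)):
    X=unproj(m,f(P),z); c=X.mean(0); e=(X[1]+X[2]-X[0]-X[3])/2; w=(X[0]+X[1]-X[2]-X[3])/2
    print(n,c.round(4),'long',np.linalg.norm(e),np.degrees(np.arctan2(e[1],e[0])),'short',np.linalg.norm(w),np.degrees(np.arctan2(w[1],w[0])))
s=env.read_state();print(s['eef_pos'],s['tcp_rot'])
w=vision.camera_model('wrist');print(w['K'],-w['R'].T@w['t'],w['R'])
E
```

```text
bat [ 0.4994 -0.2229  0.05  ] long 0.06196461797179344 -122.4259103121132 short 0.03548999818721188 -35.833514955632204
base [0.5788 0.0549 0.062 ] long 0.21921057543010916 -72.79784024952811 short 0.12149824440904039 17.54908481860645
bay [0.5939 0.0032 0.062 ] long 0.06678409326537119 -75.69447675076529 short 0.04187400471458291 13.400997666860404
[0.18089574 0.59783444 0.25252929] [-1.79918621e+02  5.71001124e-03  1.63169780e+02]
[[350.28781382   0.         317.33563325]
 [  0.         350.28781382 201.84746579]
 [  0.           0.           1.        ]] [0.11315296 0.61888664 0.37369997] [[ 2.90678092e-01  9.56820667e-01 -6.76230651e-04]
 [ 9.19418732e-01 -2.79119732e-01  2.77058424e-01]
 [ 2.64906477e-01 -8.11565533e-02 -9.60852836e-01]]
```

```bash
cat >> h.py <<'E'
from scipy.spatial.transform import Rotation as Ro
def togo(x,y,z,yaw):
    "remaining shift (units of .02, tool axes) and z turn (units of 45 deg)"
    s=env.read_state(); R=Ro.from_euler('xyz',s['tcp_rot'],degrees=True)
    d=R.inv().apply(np.array([x,y,z])-s['eef_pos'])/.02
    T=Ro.from_euler('xyz',[180,0,yaw],degrees=True); print('t',round(s['t'],2),'pos',s['eef_pos'].round(4),'rot',s['tcp_rot'].round(2),'w',round(s['width'],4),'F',s['contact_force'].round(1))
    print('q',np.round(s['qpos'],1),'shift',d.round(2),'turn',((R.inv()*T).as_rotvec(degrees=True)/45).round(3))
E
R='[-0.78,-1,0,0,0,0,1]'
python3 -m handwheel '[[[-0.78,-1,0,0,0,0,1],[-0.78,-1,0,0,0,0,1],[-0.78,-1,0,0,0,0,1],[-0.78,-1,0,0,0,0,1],[-0.78,-1,0,0,0,0,1]]]' 60
python3 -c "
from h import *
togo(.499,-.223,.25,57)"
```

```text
t: 0.6
eef_pos: [0.2249, 0.4773, 0.2493]
tcp_rot: [-179.7, -0.1, 163.5]
contact_force: [0.6, -0.5, -0.7]
width: 0.0852
t 0.6 pos [0.2249 0.4773 0.2493] rot [-1.7966e+02 -8.0000e-02  1.6350e+02] w 0.0852 F [ 0.6 -0.5 -0.7]
q [-70.3  14.5   0.4 105.   -0.2  60.8   3.6] shift [-23.09 -29.68   0.11] turn [-0.007  0.006  2.367]
```

```bash
python3 -m handwheel '[[[-0.78,-1,0,0,0,0,1],[-0.78,-1,0,0,0,0,1],[-0.78,-1,0,0,0,0,1],[-0.78,-1,0,0,0,0,1],[-0.78,-1,0,0,0,0,1],[-0.78,-1,0,0,0,0,1],[-0.78,-1,0,0,0,0,1],[-0.78,-1,0,0,0,0,1],[-0.78,-1,0,0,0,0,1],[-0.78,-1,0,0,0,0,1]]]' 
python3 -m handwheel '[[[-0.78,-1,0,0,0,0,1],[-0.78,-1,0,0,0,0,1],[-0.78,-1,0,0,0,0,1],[-0.78,-1,0,0,0,0,1],[-0.78,-1,0,0,0,0,1],[-0.78,-1,0,0,0,0,1],[-0.78,-1,0,0,0,0,1],[-0.78,-1,0,0,0,0,1],[-0.78,-1,0,0,0,0,1],[-0.78,-1,0,0,0,0,1]]]' 
python3 -c "
from h import *
togo(.499,-.223,.25,57)"
```

```text
t: 1.6
eef_pos: [0.3192, 0.2286, 0.2483]
tcp_rot: [-179.4, -0.2, 163.5]
contact_force: [0.0, -0.2, 0.5]
width: 0.0852
t: 2.6
eef_pos: [0.4124, -0.0188, 0.249]
tcp_rot: [-179.4, -0.3, 163.5]
contact_force: [0.7, 0.6, 0.1]
width: 0.0856
t 2.6 pos [ 0.4124 -0.0188  0.249 ] rot [-179.36   -0.29  163.52] w 0.0856 F [0.7 0.6 0.1]
q [-33.8   1.9  30.6 120.4  -0.5  58.4  70.5] shift [-7.05 -8.56  0.01] turn [-0.016  0.009  2.367]
```

```bash
python3 -m handwheel '[[[-0.78,-0.95,0,0,0,0,1],[-0.78,-0.95,0,0,0,0,1],[-0.78,-0.95,0,0,0,0,1],[-0.78,-0.95,0,0,0,0,1],[-0.78,-0.95,0,0,0,0,1],[-0.78,-0.95,0,0,0,0,1],[-0.78,-0.95,0,0,0,0,1],[-0.78,-0.95,0,0,0,0,1],[-0.78,-0.95,0,0,0,0,1]]]' 
python3 -m handwheel '[[[0,0,0,0,0,0.19,1],[0,0,0,0,0,0.19,1],[0,0,0,0,0,0.19,1],[0,0,0,0,0,0.19,1],[0,0,0,0,0,0.19,1],[0,0,0,0,0,0.19,1],[0,0,0,0,0,0.19,1],[0,0,0,0,0,0.19,1],[0,0,0,0,0,0.19,1],[0,0,0,0,0,0.19,1]]]' 
python3 -m handwheel '[[[0,0,0,0,0,0.19,1],[0,0,0,0,0,0.19,1],[0,0,0,0,0,0.09,1],[0,0,0,0,0,0,1]]]' 
python3 - <<'E'
from h import *
togo(.499,-.223,.25,57)
im,m=snap('wrist','w1')
p=lambda b,c:cv2.polylines(im,[proj(m,b).round().astype(int)],True,c,1)
p(box(.4994,-.2229,-33,.036,.064,.05),(0,0,255)); cv2.imwrite('pics/w1.png',im)
hsv=cv2.cvtColor(cv2.imread('pics/w1.png'),cv2.COLOR_BGR2HSV)
E
```

```text
t: 3.5
eef_pos: [0.4995, -0.2308, 0.2482]
tcp_rot: [-179.4, -0.5, 163.6]
contact_force: [0.7, 1.4, 1.2]
width: 0.0852
t: 4.5
eef_pos: [0.4975, -0.2345, 0.2453]
tcp_rot: [-179.2, 0.7, 77.4]
contact_force: [0.2, 0.2, -0.5]
width: 0.0854
t: 4.9
eef_pos: [0.497, -0.2333, 0.2439]
tcp_rot: [-179.3, 1.0, 55.8]
contact_force: [0.0, 0.1, -0.0]
width: 0.0854
t 4.9 pos [ 0.497  -0.2333  0.2439] rot [-179.33    1.04   55.77] w 0.0854 F [ 0.   0.1 -0. ]
q [-27.5  28.8  66.2 105.  -27.7  65.9  13.9] shift [ 0.48 -0.21 -0.31] turn [-0.015  0.023 -0.027]
```

View pics/w1.png

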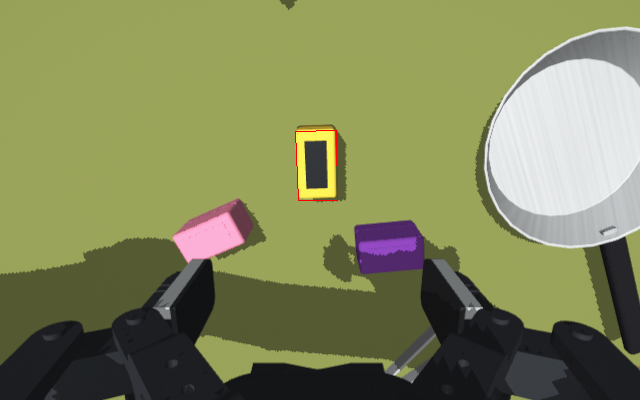

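The overlay fits the yellow block within about 1 px (corners 297–337 by 130–200). The pink block (213,232) and purple block (389,247) are clear of the fingers, so I'm descending.

```bash
python3 -m handwheel '[[[0.25,-0.15,1,-0.015,0.02,-0.027,1],[0.25,-0.1,1,0,0,0,1],[0,0,1,0,0,0,1],[0,0,1,0,0,0,1],[0,0,1,0,0,0,1],[0,0,0,0,0,0,1]]]' 
python3 -c "
from h import *
togo(.4994,-.2229,.055,57)"
```

```text
t: 5.55
eef_pos: [0.4984, -0.2215, 0.1408]
tcp_rot: [179.9, -0.0, 58.1]
contact_force: [-0.3, 0.8, -0.6]
width: 0.0856
t 5.55 pos [ 0.4984 -0.2215  0.1408] rot [ 1.7995e+02 -2.0000e-02  5.8140e+01] w 0.0856 F [-0.3  0.8 -0.6]
q [-22.4  34.1  57.8 111.9 -35.9  54.   21.5] shift [-0.03  0.08  4.29] turn [ 0.001 -0.     0.025]
```

```bash
python3 -m handwheel '[[[0,0.08,1,0,0,0.02,1],[0,0,1,0,0,0,1],[0,0,1,0,0,0,1],[0,0,0.9,0,0,0,1],[0,0,0,0,0,0,1]]]' 
python3 - <<'E'
from h import *
togo(.4994,-.2229,.055,57)
im,m=snap('wrist','w2')
E
```

```text
t: 6.05
eef_pos: [0.5026, -0.2234, 0.0647]
tcp_rot: [179.7, -0.2, 57.7]
contact_force: [0.5, -0.1, 0.4]
width: 0.0856
t 6.05 pos [ 0.5026 -0.2234  0.0647] rot [ 1.797e+02 -1.600e-01  5.773e+01] w 0.0856 F [ 0.5 -0.1  0.4]
q [-17.1  39.9  50.7 114.1 -43.3  46.6  26.5] shift [-0.06 -0.15  0.49] turn [ 0.007 -0.004  0.016]
```

View pics/w2.png

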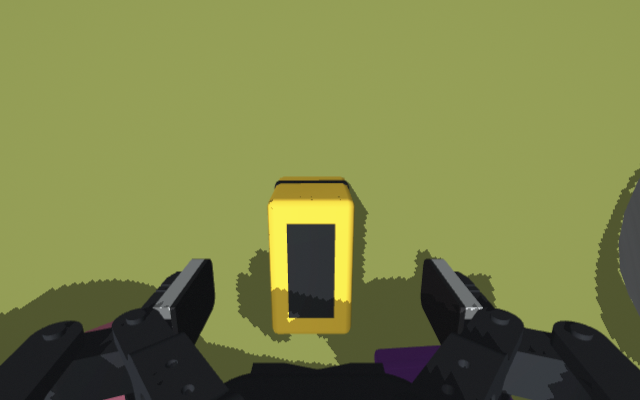

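The block sits centred between the pads, at about x 311 against 318 for the pads. Lowering the last 10 mm and closing.

```bash
python3 -m handwheel '[[[-0.06,-0.15,0.5,0,0,0.016,1],[0,0,0,0,0,0,1],[0,0,0,0,0,0,0],[0,0,0,0,0,0,0],[0,0,0,0,0,0,0],[0,0,0,0,0,0,0],[0,0,0,0,0,0,0],[0,0,0,0,0,0,0]]]'  60
python3 -c "
from h import *
togo(.4994,-.2229,.055,57)"
```

```text
t: 6.9
eef_pos: [0.5017, -0.224, 0.0596]
tcp_rot: [179.3, -0.3, 57.0]
contact_force: [-0.3, -0.8, -0.0]
width: 0.0342
t 6.9 pos [ 0.5017 -0.224   0.0596] rot [179.34  -0.32  57.03] w 0.0342 F [-0.3 -0.8 -0. ]
q [-16.8  40.1  50.3 114.6 -44.2  45.7  26.7] shift [-0.02 -0.13  0.23] turn [ 0.015 -0.007  0.001]
```

```bash
python3 -m handwheel '[[[0,0,-0.5,0,0,0,0],[0,0,-1,0,0,0,0],[0,0,-1,0,0,0,0],[0,0,-1,0,0,0,0],[0,0,-1,0,0,0,0],[0,0,-1,0,0,0,0],[0,0,-0.5,0,0,0,0]]]'
python3 -m handwheel '[[[1,-0.2,0,0,0,0,0],[1,-0.2,0,0,0,0,0],[1,-0.2,0,0,0,0,0],[1,-0.2,0,0,0,0,0],[1,-0.2,0,0,0,0,0],[1,-0.2,0,0,0,0,0],[1,-0.2,0,0,0,0,0],[1,-0.2,0,0,0,0,0],[1,-0.2,0,0,0,0,0],[1,-0.2,0,0,0,0,0]]]'
python3 -m handwheel '[[[0.6,-0.1,0,0,0,-0.19,0],[0.3,0,0,0,0,-0.19,0],[0,0,0,0,0,-0.19,0],[0,0,0,0,0,-0.19,0],[0,0,0,0,0,-0.19,0],[0,0,0,0,0,-0.15,0],[0,0,0,0,0,0,0]]]'
python3 -c "
from h import *
togo(.595,.0024,.17,107.2)"
```

```text
t: 7.6
eef_pos: [0.4981, -0.2238, 0.1849]
tcp_rot: [179.6, -0.2, 56.9]
contact_force: [0.4, 0.2, -2.1]
width: 0.0346
t: 8.6
eef_pos: [0.5741, -0.0307, 0.1878]
tcp_rot: [179.6, -0.2, 56.5]
contact_force: [0.3, 0.7, -2.6]
width: 0.0346
t: 9.3
eef_pos: [0.5808, -0.0078, 0.1859]
tcp_rot: [179.9, 0.2, 107.0]
contact_force: [-0.9, 0.8, -0.8]
width: 0.0346
t 9.3 pos [ 0.5808 -0.0078  0.1859] rot [179.9    0.18 106.96] w 0.0346 F [-0.9  0.8 -0.8]
q [-39.   29.5  48.7 104.5 -25.8  57.6  37.1] shift [0.28 0.83 0.79] turn [ 0.002  0.004 -0.005]
```

```bash
python3 -m handwheel '[[[0.28,0.8,0,0,0,0,0],[0,0,0,0,0,0,0],[0,0,0,0,0,0,0]]]'
python3 - <<'E'
from h import *
togo(.595,.0024,.17,107.2)
im,m=snap('wrist','w3')
p=lambda b,c:cv2.polylines(im,[proj(m,b).round().astype(int)],True,c,1)
p(box(.579,.055,17.2,.12,.22,.062),(0,0,255));p(box(.5952,.0024,17.2,.041,.069,.062),(255,0,0))
s=env.read_state();z=s['eef_pos'][2]-.0096
x,y=s['eef_pos'][:2]
p(box(x,y,s['tcp_rot'][2]-90,.036,.064,z),(0,255,0));p(box(.5626,.1075,17.2,.036,.04,.125),(255,0,255))
cv2.imwrite('pics/w3o.png',im)
E
```

```text
t: 9.6
eef_pos: [0.5939, 0.0017, 0.1856]
tcp_rot: [180.0, 0.2, 106.3]
contact_force: [-0.7, -0.5, -2.1]
width: 0.0345
t 9.6 pos [0.5939 0.0017 0.1856] rot [1.7998e+02 1.6000e-01 1.0632e+02] w 0.0345 F [-0.7 -0.5 -2.1]
q [-39.1  30.9  48.4 102.6 -26.5  58.6  35.8] shift [0.02 0.06 0.78] turn [ 0.001  0.004 -0.019]
```

View pics/w3o.png

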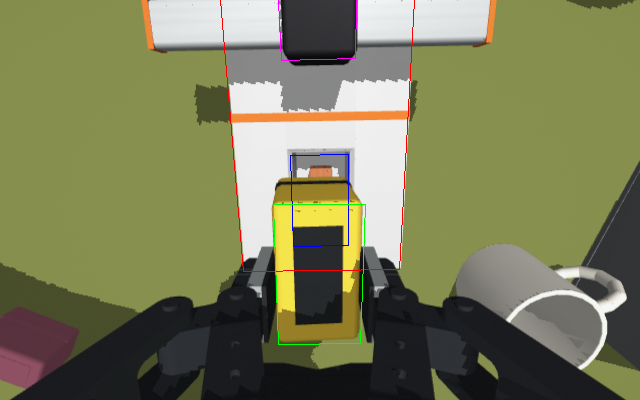

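The bay mouth (288–355, y 149) matches the prediction within about 1 px, and the block is at the TCP as modelled. Descending to just above the mouth.

```bash
python3 -m handwheel '[[[0.02,0.06,1,0,0,-0.019,0],[0,0,1,0,0,0,0],[0,0,0.9,0,0,0,0],[0,0,0,0,0,0,0],[0,0,0,0,0,0,0]]]'
python3 -c "
from h import *
togo(.5955,.0024,.088,107.2)"
```

```text
t: 10.15
eef_pos: [0.5942, 0.0014, 0.1266]
tcp_rot: [180.0, 0.2, 106.8]
contact_force: [0.4, -1.1, -2.0]
width: 0.0345
t 10.15 pos [0.5942 0.0014 0.1266] rot [179.97   0.2  106.8 ] w 0.0345 F [ 0.4 -1.1 -2. ]
q [-36.5  34.8  45.  105.3 -30.4  52.5  39.2] shift [0.04 0.07 1.93] turn [ 0.001  0.004 -0.009]
```

```bash
python3 -m handwheel '[[[0.05,0.06,0.5,0,0,-0.009,0],[0,0,0.5,0,0,0,0],[0,0,0.4,0,0,0,0],[0,0,0.2,0,0,0,0]]]'
python3 - <<'E'
from h import *
togo(.5955,.0024,.088,107.2)
im,m=snap('wrist','w4')
im=cv2.resize(im,None,fx=1,fy=1);cv2.imwrite('pics/w4.png',im)
E
```

```text
t: 10.55
eef_pos: [0.602, 0.0017, 0.1015]
tcp_rot: [179.1, 0.4, 107.2]
contact_force: [0.2, -0.3, -2.5]
width: 0.0342
t 10.55 pos [0.602  0.0017 0.1015] rot [179.08   0.37 107.19] w 0.0342 F [ 0.2 -0.3 -2.5]
q [-35.   36.7  43.  105.8 -32.5  49.3  41.1] shift [ 0.13 -0.31  0.67] turn [ 0.021  0.008 -0.   ]
```

View pics/w4.png

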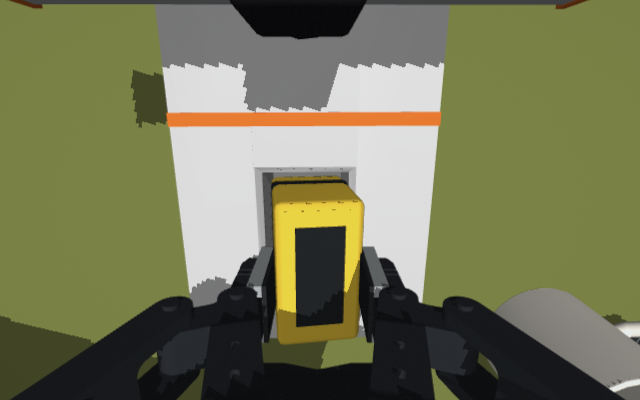

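```bash
python3 -m handwheel '[[[0,0,0,0,0,0,0],[0,0,0,0,0,0,0]]]'
python3 - <<'E'
from h import *
togo(.5955,.0024,.088,107.2)
m=vision.camera_model('wrist');im=cv2.imread('pics/w4.png')
print(proj(m,box(.5952,.0024,17.2,.047,.075,.062)),proj(m,box(.579,.055,17.2,.12,.22,.062)))
E
```

```text
t: 10.8
eef_pos: [0.601, 0.0018, 0.1003]
tcp_rot: [179.2, 0.3, 107.2]
contact_force: [0.5, 0.6, -2.3]
width: 0.0343
t 10.8 pos [0.601  0.0018 0.1003] rot [179.22   0.34 107.18] w 0.0343 F [ 0.5  0.6 -2.3]
q [-35.   36.8  43.  105.9 -32.5  49.3  41.1] shift [ 0.11 -0.26  0.61] turn [ 0.017  0.008 -0.   ]
[[356.12379724 170.72348562]
 [254.1461316  171.15838697]
 [261.67873364 312.96694079]
 [351.84716129 312.09010595]] [[ 467.88910785 -177.76959917]
 [ 132.91182936 -180.86424441]
 [ 194.73885908  342.12863391]
 [ 418.9130435   339.70328726]]
```

```bash
python3 - <<'E'
from h import *
m=vision.camera_model('wrist'); R=Ro.from_euler('z',17.2,degrees=True)
for n,P,z in(('top',[(274,203),(363,204),(279,343),(357,338)],.0907),('baymouth',[(257,168),(355,168)],.062),('block at mouth depth',[(272,180),(350,180)],.062)):
    print(n,R.inv().apply(unproj(m,P,z)-[.5952,.0024,0]).round(4)*1000)
print('tcp',R.inv().apply(env.read_state()['eef_pos']-[.5952,.0024,0])*1000)
E
python3 - <<'E'
from h import *
cv2.imwrite('pics/c4.png',cv2.resize(cv2.imread('pics/w4.png')[155:345,235:385],None,fx=4,fy=3,interpolation=cv2.INTER_CUBIC))
E
```

```text
top [[-11.6  30.7  90.7]
 [ 22.9  30.1  90.7]
 [-11.8 -33.5  90.7]
 [ 22.5 -31.3  90.7]]
baymouth [[-22.1  39.   62. ]
 [ 22.9  38.8  62. ]]
block at mouth depth [[-15.5  33.3  62. ]
 [ 20.8  33.1  62. ]]
tcp [  5.37414501  -2.29138073 100.29490964]
```

View pics/c4.png

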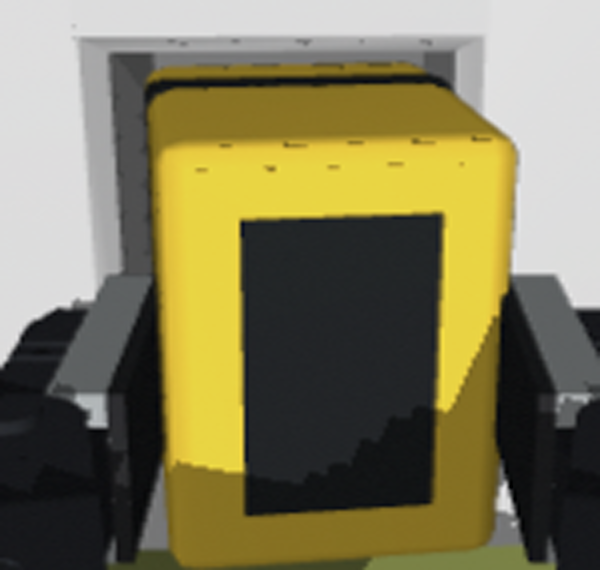

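The block is in the bay but carried about 5 mm towards the base's +x (right wall), so it is leaning slightly. I'll shift it back before going lower.

```bash
python3 -m handwheel '[[[0.08,-0.26,0,0.017,0.008,0,0],[0,0,0,0,0,0,0],[0,0,0,0,0,0,0]]]'
python3 - <<'E'
from h import *
togo(.5955,.0024,.088,107.2)
im,m=snap('wrist','w5');cv2.imwrite('pics/c5.png',cv2.resize(im[155:345,235:385],None,fx=4,fy=3,interpolation=cv2.INTER_CUBIC))
E
```

```text
t: 11.1
eef_pos: [0.5988, 0.0025, 0.1014]
tcp_rot: [179.6, 0.1, 107.2]
contact_force: [0.4, 0.1, -1.9]
width: 0.0344
t 11.1 pos [0.5988 0.0025 0.1014] rot [1.7964e+02 1.0000e-01 1.0722e+02] w 0.0344 F [ 0.4  0.1 -1.9]
q [-35.   36.8  43.1 105.8 -32.3  49.9  41. ] shift [ 0.05 -0.16  0.67] turn [0.008 0.002 0.001]
```

View pics/c5.png

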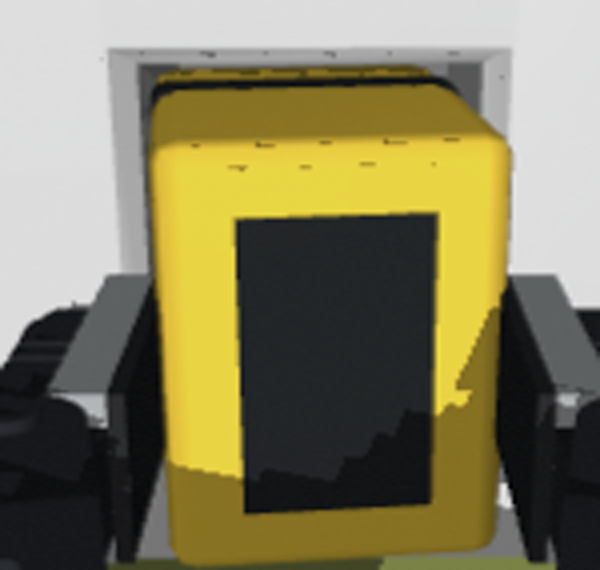

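```bash
python3 -m handwheel '[[[0.05,-0.25,0,0,0,0,0],[0,-0.05,0.2,0,0,0,0],[0,-0.05,0.2,0,0,0,0],[0,0,0,0,0,0,0]]]'
python3 - <<'E'
from h import *
togo(.5955,.0024,.09,107.2)
E
```

```text
t: 11.55
eef_pos: [0.5967, 0.0022, 0.0949]
tcp_rot: [179.0, 0.3, 107.2]
contact_force: [1.7, 0.4, -3.5]
width: 0.0344
t 11.55 pos [0.5967 0.0022 0.0949] rot [179.     0.28 107.24] w 0.0344 F [ 1.7  0.4 -3.5]
q [-34.9  36.7  42.6 106.9 -33.   48.2  41.6] shift [ 0.03 -0.06  0.24] turn [0.022 0.006 0.001]
```

```bash
python3 -m handwheel '[[[0,0,0,0.02,0,0,0.7],[0,0,0,0,0,0,0.7],[0,0,0,0,0,0,0.7],[0,0,0,0,0,0,0.7],[0,0,-1,0,0,0,0.7],[0,0,-1,0,0,0,0.7],[0,0,-0.5,0,0,0,0],[0,0,0,0,0,0,0],[0,0,0,0,0,0,0],[0,0,0,0,0,0,0]]]'
python3 - <<'E'
from h import *
togo(.5952,.0024,.10,107.2)
im,m=snap('wrist','w6')
E
```

```text
t: 12.55
eef_pos: [0.5926, 0.0013, 0.144]
tcp_rot: [-179.5, 0.2, 107.2]
contact_force: [0.1, -0.4, -0.7]
width: 0.0014
t 12.55 pos [0.5926 0.0013 0.144 ] rot [-1.7949e+02  1.7000e-01  1.0718e+02] w 0.0014 F [ 0.1 -0.4 -0.7]
q [-37.3  33.8  46.  104.4 -28.9  54.8  38.5] shift [0.02 0.16 2.2 ] turn [-0.011  0.004 -0.   ]
```

View pics/w6.png

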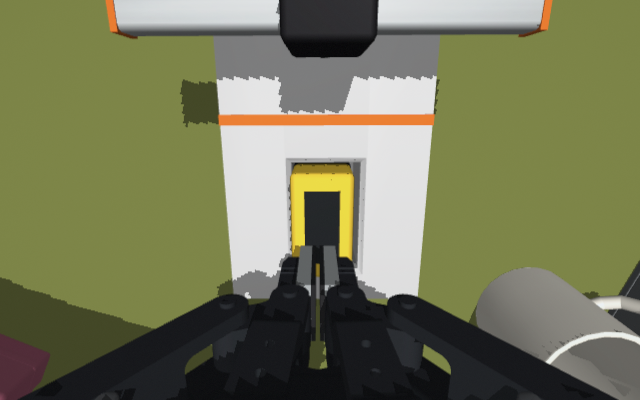

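The block is seated in the bay, standing proud and against its left (-x) side (291–354). Now pressing on the middle with the closed fingers.

```bash
python3 -m handwheel '[[[0.02,0.08,1,-0.01,0,0,0],[0,0,0.9,0,0,0,0],[0,0,0,0,0,0,0]]]'
python3 - <<'E'
from h import *
togo(.5952,.0024,.084,107.2)
E
```

```text
t: 12.9
eef_pos: [0.5933, 0.0022, 0.1035]
tcp_rot: [-179.9, 0.1, 107.2]
contact_force: [-0.4, 0.7, -0.7]
width: -0.0002
t 12.9 pos [0.5933 0.0022 0.1035] rot [-1.7986e+02  1.5000e-01  1.0719e+02] w -0.0002 F [-0.4  0.7 -0.7]
q [-35.5  36.5  43.5 106.2 -31.8  50.4  40.7] shift [-0.02  0.1   0.97] turn [-0.003  0.003 -0.   ]
```

```bash
python3 -m handwheel '[[[0,0.06,0.4,0,0,0,0],[0,0,0.3,0,0,0,0]]]'
python3 -m handwheel '[[[0,0,0.35,0,0,0,0],[0,0,0.2,0,0,0,0]]]'
python3 - <<'E'
from h import *
togo(.5952,.0024,.084,107.2)
E
```

```text
t: 13.1
eef_pos: [0.5951, 0.002, 0.0898]
tcp_rot: [-179.9, 0.2, 107.2]
contact_force: [-0.7, 0.9, 3.8]
width: -0.0003
t: 13.3
eef_pos: [0.5957, 0.002, 0.0838]
tcp_rot: [180.0, -0.1, 107.2]
contact_force: [-26.2, 4.2, 78.6]
width: -0.0002
t 13.3 pos [0.5957 0.002  0.0838] rot [ 1.7998e+02 -8.0000e-02  1.0715e+02] w -0.0002 F [-26.2   4.2  78.6]
q [-34.2  38.   42.  106.5 -33.5  48.6  42. ] shift [ 0.02 -0.02 -0.01] turn [ 0.    -0.002 -0.001]
```

Bottomed out hard (79 N). Backing off at once and checking.

```bash
python3 -m handwheel '[[[0,0,-0.3,0,0,0,0],[0,0,-1,0,0,0,0],[0,0,-1,0,0,0,0],[0,0,-1,0,0,0,0],[0,0,-1,0,0,0,0],[0,0,-1,0,0,0,0.5],[0,0,-1,0,0,0,1]]]'
python3 - <<'E'
from h import *
togo(.5627,.1075,.19,17.2)
im,m=snap('wrist','w7')
for z,c in((.062,(255,0,0)),):
    cv2.polylines(im,[proj(m,box(.5952,.0024,17.2,.036,.064,z)).round().astype(int)],True,c,1)
cv2.imwrite('pics/w7.png',im)
E
```

```text
t: 14.0
eef_pos: [0.5949, 0.0021, 0.2133]
tcp_rot: [180.0, -0.2, 107.1]
contact_force: [-0.1, 0.0, 0.2]
width: 0.0287
t 14.0 pos [0.5949 0.0021 0.2133] rot [180.    -0.21 107.13] w 0.0287 F [-0.1  0.   0.2]
q [-39.6  29.2  49.3 100.8 -25.   61.7  35.5] shift [5.51 0.01 1.19] turn [-0.004 -0.004  1.998]
```

View pics/w7.png

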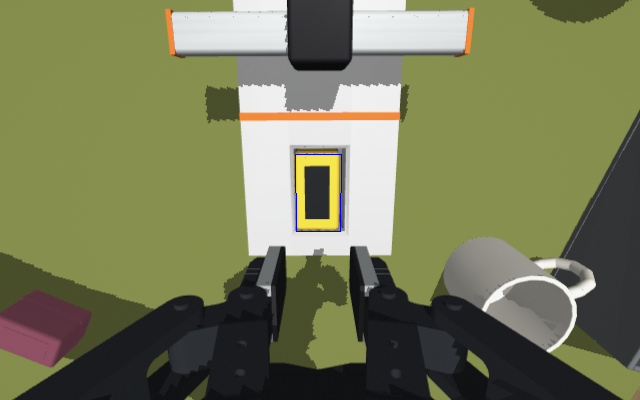

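The block looks flush: the overlay at 62 mm height coincides with its top (294–341 by 152–231). Moving over the head and turning 90°, with a numeric check of the block's size on the way.

```bash
python3 - <<'E'
from h import *
m=vision.camera_model('wrist');hsv=cv2.cvtColor(cv2.imread('pics/w7.png'),cv2.COLOR_BGR2HSV)
y=cv2.inRange(hsv,(20,120,190),(32,255,255));y[:145]=0;y[235:]=0;y[:,:285]=0;y[:,350:]=0
r=cv2.boundingRect(y);print(r)
for z in(.058,.062,.078):
    P=proj(m,box(.5952,.0024,17.2,.036,.064,z));print(z,P.min(0),np.ptp(P,axis=0))
E
python3 -m handwheel '[[[1,0,0,0,0,0,1],[1,0,0,0,0,0,1],[1,0,0,0,0,0,1],[1,0,0,0,0,0,1],[1,0,0,0,0,0,1],[0.5,0,0,0,0,0,1]]]'
python3 -m handwheel '[[[0,0,0,0,0,0.19,1],[0,0,0,0,0,0.19,1],[0,0,0,0,0,0.19,1],[0,0,0,0,0,0.19,1],[0,0,0,0,0,0.19,1],[0,0,0,0,0,0.19,1],[0,0,0,0,0,0.19,1],[0,0,0,0,0,0.19,1],[0,0,0,0,0,0.19,1],[0,0,0,0,0,0.19,1]]]'
python3 -m handwheel '[[[0,0,0,0,0,0.1,1],[0,0,0,0,0,0,1]]]'
python3 - <<'E'
from h import *
togo(.5627,.1075,.102,17.2)
E
```

```text
(296, 153, 43, 76)
0.058 [292.90898343 150.96025009] [45.10906193 75.76655922]
0.062 [292.59461955 151.63849025] [45.73859904 76.72102721]
0.078 [291.24420426 154.55189358] [48.44285148 80.79085868]
t: 14.65
eef_pos: [0.5648, 0.1082, 0.218]
tcp_rot: [179.4, -0.1, 106.9]
contact_force: [-0.9, 1.0, -0.2]
width: 0.0857
t: 15.65
eef_pos: [0.5657, 0.1076, 0.2175]
tcp_rot: [-179.9, -0.8, 20.7]
contact_force: [0.2, -0.4, -0.1]
width: 0.0857
t: 15.85
eef_pos: [0.566, 0.107, 0.217]
tcp_rot: [-180.0, -0.8, 15.8]
contact_force: [1.1, -0.2, -0.4]
width: 0.0855
t 15.85 pos [0.566 0.107 0.217] rot [-179.96   -0.78   15.81] w 0.0855 F [ 1.1 -0.2 -0.4]
q [-63.4  39.   73.8 104.4 -41.   68.1 -50.7] shift [-0.23 -0.07  5.75] turn [-0.001 -0.017 -0.031]
```

```bash
python3 - <<'E'
from h import *
im,m=snap('wrist','w8')
cv2.polylines(im,[proj(m,box(.5627,.1075,17.2,.036,.04,.125)).round().astype(int)],True,(255,0,255),1)
cv2.imwrite('pics/w8o.png',im)
E
```

```text
(no output)
```

View pics/w8o.png

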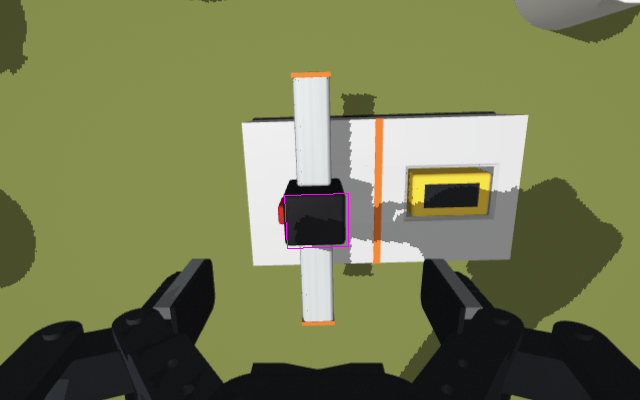

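The head is at (285–345, 194–244), about 1.5 mm towards base +y from my prediction, with the red button on its left. The block looks seated in the bay. I'm correcting the target and descending.

```bash
python3 -m handwheel '[[[-0.13,-0.17,1,0,-0.017,-0.031,1],[0,0,1,0,0,0,1],[0,0,1,0,0,0,1],[0,0,0,0,0,0,1]]]'
python3 - <<'E'
from h import *
togo(.5632,.1092,.10,17.2)
E
```

```text
t: 16.3
eef_pos: [0.5637, 0.1091, 0.1559]
tcp_rot: [-180.0, -0.1, 18.0]
contact_force: [-0.1, 0.7, -0.2]
width: 0.0852
t 16.3 pos [0.5637 0.1091 0.1559] rot [-1.7997e+02 -1.3000e-01  1.8040e+01] w 0.0852 F [-0.1  0.7 -0.2]
q [-60.7  42.2  68.5 107.5 -44.7  62.7 -46.2] shift [-0.03 -0.01  2.8 ] turn [-0.001 -0.003  0.019]
```

```bash
python3 -m handwheel '[[[0,0,0.9,0,0,0.015,1],[0,0,0.9,0,0,0,1],[0,0,0.7,0,0,0,1],[0,0,0,0,0,0,1]]]'
python3 - <<'E'
from h import *
togo(.5632,.1092,.10,17.2)
E
```

```text
t: 16.7
eef_pos: [0.5649, 0.109, 0.104]
tcp_rot: [-180.0, -0.3, 17.5]
contact_force: [-0.1, 0.8, -0.4]
width: 0.0858
t 16.7 pos [0.5649 0.109  0.104 ] rot [-179.95   -0.25   17.52] w 0.0858 F [-0.1  0.8 -0.4]
q [-58.1  45.4  64.3 109.6 -49.2  58.1 -43.7] shift [-0.08 -0.03  0.2 ] turn [-0.001 -0.006  0.007]
```

```bash
python3 -m handwheel '[[[-0.08,-0.03,0.2,0,0,0.007,1],[0,0,0,0,0,0,1],[0,0,0,0,0,0,0],[0,0,0,0,0,0,0],[0,0,0,0,0,0,0],[0,0,0,0,0,0,0],[0,0,0,0,0,0,0],[0,0,0,0,0,0,0],[0,0,0,0,0,0,0],[0,0,0,0,0,0,0]]]' 60
python3 - <<'E'
from h import *
togo(.5632,.1092,.10,17.2)
E
```

```text
t: 17.7
eef_pos: [0.5641, 0.1086, 0.1014]
tcp_rot: [-180.0, -0.4, 17.2]
contact_force: [-0.3, -0.8, -0.1]
width: 0.0396
t 17.7 pos [0.5641 0.1086 0.1014] rot [-179.98   -0.39   17.19] w 0.0396 F [-0.3 -0.8 -0.1]
q [-58.1  45.5  64.2 109.9 -49.6  57.7 -43.7] shift [-0.03 -0.04  0.07] turn [-0.    -0.009 -0.   ]
```

Width is 39.6 mm, so the button is fully pressed. Pulling up.

```bash
python3 -m handwheel '[[[0,0,-0.4,0,0,0,0],[0,0,-0.5,0,0,0,0],[0,0,-0.5,0,0,0,0],[0,0,-0.5,0,0,0,0],[0,0,-0.5,0,0,0,0]]]' 60
python3 - <<'E'
from h import *
togo(.5641,.1086,.2314,17.2)
E
```

```text
t: 18.2
eef_pos: [0.5641, 0.1086, 0.1524]
tcp_rot: [180.0, -0.4, 17.2]
contact_force: [3.6, -1.3, -4.4]
width: 0.0394
t 18.2 pos [0.5641 0.1086 0.1524] rot [179.98  -0.4   17.18] w 0.0394 F [ 3.6 -1.3 -4.4]
q [-60.7  42.4  68.5 107.9 -45.3  62.2 -46.6] shift [ 0.03  0.   -3.95] turn [ 0.    -0.009 -0.   ]
```

```bash
python3 -m handwheel '[[[0,0,-0.5,0,0,0,0],[0,0,-0.5,0,0,0,0],[0,0,-0.5,0,0,0,0],[0,0,-0.5,0,0,0,0],[0,0,-0.5,0,0,0,0],[0,0,-0.4,0,0,0,0]]]'
python3 -m handwheel '[[[0,0,-0.35,0,0,0,0],[0,0,-0.3,0,0,0,0]]]'
python3 - <<'E'
from h import *
togo(.5641,.1086,.2314,17.2)
E
```

```text
t: 18.8
eef_pos: [0.564, 0.1087, 0.2167]
tcp_rot: [180.0, -0.5, 17.2]
contact_force: [4.0, 0.1, -4.0]
width: 0.0394
t: 19.0
eef_pos: [0.564, 0.1086, 0.2312]
tcp_rot: [180.0, -0.5, 17.2]
contact_force: [4.9, -1.5, -5.3]
width: 0.0393
t 19.0 pos [0.564  0.1086 0.2312] rot [179.99  -0.55  17.19] w 0.0393 F [ 4.9 -1.5 -5.3]
q [-64.2  38.   74.5 103.6 -39.5  69.4 -50.6] shift [ 0.    0.   -0.01] turn [ 0.    -0.012 -0.   ]
```

```bash
python3 -m handwheel '[[[0,0,-0.15,0,0,0,0],[0,0,0,0,0,0,0]]]'
python3 - <<'E'
from h import *
togo(.5641,.1086,.2314,17.2)
im,m=snap('wrist','w9')
E
```

```text
t: 19.2
eef_pos: [0.564, 0.1087, 0.2311]
tcp_rot: [179.8, -0.5, 17.2]
contact_force: [5.2, -1.2, -2.4]
width: 0.0391
t 19.2 pos [0.564  0.1087 0.2311] rot [179.82  -0.52  17.17] w 0.0391 F [ 5.2 -1.2 -2.4]
q [-64.3  38.   74.5 103.6 -39.4  69.3 -50.7] shift [ 0.    0.01 -0.01] turn [ 0.004 -0.012 -0.001]
```

```bash
python3 -m handwheel '[[[0,0,-0.2,0,0,0,0]]]'
python3 - <<'E'
from h import *
togo(.5641,.1086,.2314,17.2)
im,m=snap('wrist','w10'); 
t,mt=snap('top','t10')
hsv=cv2.cvtColor(t,cv2.COLOR_BGR2HSV)
# head height from top view not visible; battery from top view:
y=cv2.inRange(hsv,(20,120,110),(32,255,255));y[:150]=0;y[260:]=0;y[:,:260]=0;y[:,:420]&=255;y[:,420:]=0
p=np.argwhere(y)[:,::-1];print(len(p))
if len(p): print(p.min(0),p.max(0),unproj(mt,(p.min(0)+p.max(0))/2,.062))
togo(.5641,.1086,.2314,17.2)
E
```

```text
t: 19.35
eef_pos: [0.5639, 0.1087, 0.2319]
tcp_rot: [179.7, -0.5, 17.1]
contact_force: [29.1, -6.7, -69.3]
width: 0.0392
t 19.35 pos [0.5639 0.1087 0.2319] rot [179.69  -0.47  17.14] w 0.0392 F [ 29.1  -6.7 -69.3]
q [-64.4  38.   74.6 103.5 -39.3  69.4 -50.9] shift [0.01 0.01 0.02] turn [ 0.007 -0.01  -0.001]
3320
[260 150] [419 259] [[ 0.5547432  -0.05561474  0.062     ]]
t 19.45 pos [0.564  0.1087 0.2317] rot [179.67  -0.46  17.14] w 0.0394 F [ 21.1  -4.8 -42.5]
q [-64.4  38.   74.6 103.5 -39.3  69.4 -50.9] shift [0.01 0.01 0.02] turn [ 0.007 -0.01  -0.001]
```

Hard stop: 69 N at 130.5 mm of travel. I'll relax the pull, check the battery once more in numbers, then hand in.

```bash
python3 -m handwheel '[[[0,0,-0.02,0,0,0,0],[0,0,-0.02,0,0,0,0]]]'
python3 - <<'E'
from h import *
from plant import workorder
im,m=snap('wrist','w11'); hsv=cv2.cvtColor(im,cv2.COLOR_BGR2HSV)
P=proj(m,box(.5952,.0024,17.2,.036,.064,.062)); print(P.min(0),P.max(0))
y=cv2.inRange(hsv,(21,150,110),(32,255,255)); a,b=(P.min(0)-12).astype(int),(P.max(0)+12).astype(int)
k=np.zeros_like(y);k[max(a[1],0):b[1],max(a[0],0):b[0]]=255;y&=k
n,l,s,c=cv2.connectedComponentsWithStats(y);print(s[1:][s[1:,4]>50])
togo(.5641,.1086,.2314,17.2)
workorder.hand_in()
togo(.5641,.1086,.2314,17.2)
E
```

```text
t: 19.65
eef_pos: [0.564, 0.1087, 0.2312]
tcp_rot: [179.7, -0.4, 17.1]
contact_force: [3.6, -2.2, -3.7]
width: 0.0391
[408.00133852 168.35837616] [486.76125095 209.64362012]
[[ 408  165   76   45 1980]]
t 19.7 pos [0.564  0.1087 0.2314] rot [179.67  -0.43  17.09] w 0.0391 F [ 5.3 -1.9 -4.6]
q [-64.4  38.1  74.6 103.5 -39.4  69.4 -50.9] shift [ 0.  0. -0.] turn [ 0.007 -0.01  -0.002]
the job is handed in; nothing more can be done
the job is handed in; nothing more can be done
```

The battery is in the bay and pressed down. The lamp head is up at its second stop, still gripped and held there. I handed the job in at about 19.7 s; no verdict is reported.

**Battery:** I pressed with closed fingers until it bottomed out at 79 N, higher than intended but under the 120 N wrist limit. The fingertips were then level with the base top by arm position. The final wrist picture put the block within a few pixels (about 2 mm) of the flush outline.

**Head:** It gripped at 39.6 mm, so the button was pressed in. The mast hit a hard stop (69 N) after about 130 mm of travel. After I relaxed the pull, the arm still held at about that height, with roughly 4–5 N downward load and 60 N grip.

**What went wrong or stayed unsure:**
- **Insertion:** the block drifted about 5 mm towards one bay wall and leaned in the fingers, so I shifted it back before releasing it.
- **Failed check:** a colour check of the battery in the top camera caught the counter as well, so I ignored it and used the wrist view.
- **Bystanders:** I planned the path clear of them and felt no contact, but did not measure them again afterwards.

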